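Set the height stop of a desk jig on the blue setting block

TASK

Set the stop of the grey jig with the blue-banded setting block: lay the block flat on the jig's base, in line with the arm, so that one of its bare steel ends lies under the spring nose of the stop screw. Then turn the orange driver clockwise until the nose just bears on the block, pushed in by a few millimetres and no more than half its stroke, and let go with the block still in place.

Things in the scene. Friction and masses are not known exactly. Their poses are not given: they have to be found in the camera images.
- anvil (a point): Point on top of the fixed jig's dark base plate, straight below the stop screw, 10 mm above the desk. z up; x along the grey arm, from screw to column. Plate 90 mm wide, from x -160 to +70 mm. Column x +32 to +68; arm 44 mm wide from x -18, 56 to 80 mm above this point. Under it hangs the brass nose, 12 mm thick, its end 40 mm above this point with the screw at 0.
- driver_grip (a point): Centre of the orange grip bar of the T-handled driver that stands seated in the screw, on the screw axis above the arm, 116 mm above the anvil point. Bar 46 mm long (x axis), 14 mm thick (y), 30 mm high; below it 15 mm of thin shaft, then a bush 34 mm wide. It turns but neither rises nor sinks. (A tall computer tower fills the right of the desk, x beyond 0.42, y -0.38 to -0.58 m: swing the arm clear of it.)
- blue_block_center (a point): Centre of the loose setting block with a blue band round its middle 80 mm: steel bar 160 mm long (x), 36 wide (y), 30 high (z), 0.3 kg. Either bare end may go under the nose; then the centre is about 60 mm from the anvil point on the -x side. Held 30 mm off centre, away from the nose, it leaves more room at the driver. A like block, 22 mm high with a red band, is the wrong one.
- stop_screw (a joint): Angle of driver and screw in rad, 0 to 1.8, growing clockwise seen from above; starts at 0 to 0.25. Each rad lowers the nose 10 mm (steep thread). At 1.25 the grip bar lies in line with the jig's arm, at 0 it is 1.25 anticlockwise of that. On the blue block the nose touches at 1.0 and is pushed in 2.5 mm at 1.25. Friction 0.12 N m; it stays where it is left.
- spring_nose (a joint): How far the brass nose is pushed up into the screw, in m: 0 is fully out, stroke 0.010. Light spring, 0.8 N per mm.

How it is judged:
By the outcome, as a careful person would: the job done as asked, in the order asked, and still so for the second after the job is handed in, with the robot touching nothing.
It also fails if it takes over 51 s, if anything falls off the work surface, if the arm or the gripper's body presses on something with over 40 N, if the wrist force passes 120 N, or if a joint passes its speed limit or range.

ROBOT

A 6-joint arm with a two-finger parallel gripper is mounted at the origin on a cart in front of the work surface, level with it; the furniture and walls round the work are solid. World frame = base frame: x ahead of the robot, y to its left, z up, the work surface at z = 0. Lengths are in m, angles in degrees, forces in N, time in s.
With the tool pointing down it reaches from about 0.425 to 1.125 m from the base axis. Payload 14.9 kg.
Tool frame: the origin (TCP) lies on the centre line of the jaws, within the pads' length; the fingertips stand 11 mm ahead of it and the grasp point (between the pads) lies 8 mm behind it; z points along the fingers, y is the line along which they close (so a half turn about z gives the same grasp; the last joint's range is limited). The gripper opens to 91 mm and grips with 3 to 60 N. Pads are 32 mm wide; open, the fingers measure 118 mm over their backs; the gripper's body (76 mm by 178 mm) begins 60 mm behind the grasp point.
Start: joints at [68.509, 21.709, 99.362, -0, 58.929, -1.908], TCP at [0.235, 0.66, 0.225] pointing down, gripper open.
Joint ranges: [-158.91, 158.91], [-42.39, 125.64], [0.06, 152.35], [-60.88, 240.88], [17.5, 164.5], [-176.32, 176.32]. Speed limits (degrees/s): [108.29, 108.29, 136.94, 180, 180, 180].

INTERFACE

Orientations are given as [roll, pitch, yaw] about the fixed x, y, z axes, in that order (R = Rz(yaw) Ry(pitch) Rx(roll)).
In Python, from cell import readout, cams, env, spotter gives the robot as it stands.
- The arm moves only by the shell command python3 -m handwheel 'ROWS'. ROWS is JSON, a list of rows, each a list of 3 entries, a list of its own where there are three numbers: the shift along the tool's x, y, z in mm, then the turn, a rotation vector about the tool's x, y, z in degrees, then the closure, from -1 (fully open) to 1 (shut). A call has 1 to 20 rows; each row is the pose to reach, as a shift and turn from the pose commanded when the call began, along the tool's axes at that moment; what a row does not reach only later rows make up. A row lasts 1/10 s, in which the tool goes at most 50 mm and 8.59 degrees, less where a joint would pass 70% of its speed; a pose out of reach is approached as far as the arm can. A call with a gripper value outside its range is refused whole. The fingers move at their own pace and stop on an object; the grip force is fixed at half the most. Time passes only in rows, so rows that repeat a pose let the fingers close. It gives the time, the measured TCP pose, the force and the opening at its end, in the units of the state.
- readout.get_state(): the state, without advancing time (a new reading comes with each control period).
- cams.grab_frame(name): name is "scene" or "top" or "wrist"; returns a dict with "image" (480x640x3 uint8, blue, green, red), "camera_matrix" (3x3 intrinsics, pixels), "R" (3x3) and "t" (3): a world point X has camera coordinates R X + t. Camera axes: x right, y down, z forward; pixel columns grow to the right and rows downward; lengths in m; the calibration is good to about 2 mm. The wrist camera is an equidistant fisheye: a pixel r from the principal point sees the ray r / f radians off the axis. A picture is of the moment at which its call begins. There is no depth.
- env.sign_off(): hands the job in, once; it reports no verdict.
Trained networks look in a picture, given as the dict that the camera call returned (one of the last four; its "shot" number tells which), for a name from the list of things; names that differ only in an ending like _2 or _b are one class to them, and where a whole thing is asked for, a point or a joint stands for the part that bears it (a point fixed in the world has none). Each returns a list of dicts, best first, with "score" (0 to 1); they miss things now and then, are a little off and sometimes report something else, mostly with a low value. They report only what shows in the picture. A call takes as long as a camera call.
- spotter.spot_in(picture, target): "position" ([column, row] in pixels, amid what is visible of it).
- spotter.cut_out(picture, target): "pixels" (480x640 bool, what is visible of it) and "position" ([column, row] in pixels, amid what is visible of it).
The state is a dict: "time_s": time; "q": joint angles; "joint_velocities": joint speeds; "tau": joint torques, N m; "position": TCP position; "tool_rot": TCP orientation; "force": force on the tool from outside, world axes, zero at the start; "moment": the same for the moment, N m; "finger_gap": opening from 0.0 (shut) to 1.0 (fully open).
Only numpy, scipy, OpenCV 4.12 (cv2) and the standard library are available. Lean on these libraries where they do the work, as an engineer would, in place of code of your own. Each camera call takes 0.05 s, during which the arm holds its last target. There are 200 camera calls.

## Working session

There is one attempt and no reset: what is moved stays moved. The work goes in short steps, Python scripts to look and compute and a shell command to move; the robot and the scene stay as the last step left them, time stands still between calls to the robot, and variables do not carry over. Pictures are saved under pics/ and viewed, on a budget of 10 in all, crops included, one or two more only if the job needs it, and the job is handed in when it is done.

```bash
ls; mkdir -p pics
cat > look.py <<'E'
import numpy as np, cv2, sys
from cell import readout,cams,env,spotter
def ray(p,uv):
    K=p["camera_matrix"];R=np.array(p["R"]);t=np.array(p["t"])
    d=np.linalg.inv(K)@[uv[0],uv[1],1]
    return -R.T@t, R.T@d
def onz(p,uv,z):
    c,d=ray(p,uv); return c+d*(z-c[2])/d[2]
def proj(p,X):
    x=np.array(p["R"])@X+np.array(p["t"]); u=np.array(p["camera_matrix"])@x; return u[:2]/u[2]
E
python3 - <<'E'
from look import *
s=readout.get_state();print(s["time_s"],s["position"],s["tool_rot"],s["finger_gap"])
for n in ("scene","top"):
    p=cams.grab_frame(n);cv2.imwrite(f"pics/{n}1.png",p["image"])
    print(n,-np.array(p["R"]).T@p["t"])
    for t in("anvil","driver_grip","blue_block_center","stop_screw","spring_nose"):
        try:
            r=spotter.cut_out(p,t)
            for q in r[:3]:
                m=cv2.minAreaRect(np.argwhere(q["pixels"])[:,::-1].astype(np.float32))
                print(t,q["score"],np.round(q["position"]),m, onz(p,q["position"],.03).round(3),onz(p,q["position"],.126).round(3))
        except Exception as e: print(t,e)
E
```

```text
pics
0.0 [0.23452362 0.65914719 0.22427226] [-1.79938020e+02 -2.05877019e-03  1.60411575e+02] 0.9974059518162808
scene [ 0.03004675 -0.22656094  0.75483554]
anvil 0.61 [326. 266.] ((327.981689453125, 261.6044006347656), (49.321136474609375, 123.5018081665039), 16.313852310180664) [0.57  0.014 0.03 ] [ 0.499 -0.018  0.126]
driver_grip 0.61 [333. 214.] ((332.7500305175781, 212.25003051757812), (25.45584487915039, 14.849242210388184), 45.0) [0.705 0.061 0.03 ] [0.615 0.023 0.126]
blue_block_center 0.93 [418. 376.] ((416.7000732421875, 371.60003662109375), (25.043960571289062, 93.46763610839844), 26.56505012512207) [ 0.426 -0.216  0.03 ] [ 0.374 -0.217  0.126]
stop_screw 0.54 [331. 213.] ((334.3780822753906, 212.09756469726562), (26.549541473388672, 17.335289001464844), 51.34019470214844) [0.705 0.066 0.03 ] [0.615 0.027 0.126]
top [0.34855834 0.02714988 1.01313205]
anvil 0.59 [332. 219.] ((331.283447265625, 212.75503540039062), (125.46458435058594, 46.04794692993164), 80.13418579101562) [0.57  0.016 0.03 ] [0.548 0.017 0.126]
driver_grip 0.72 [329. 179.] ((329.24139404296875, 179.10345458984375), (25.473451614379883, 12.86803150177002), 23.198589324951172) [0.65  0.024 0.03 ] [0.62  0.024 0.126]
blue_block_center 0.56 [448. 287.] ((448.75445556640625, 286.18365478515625), (22.150827407836914, 83.94698333740234), 3.814074993133545) [ 0.44  -0.206  0.03 ] [ 0.431 -0.183  0.126]
stop_screw 0.6 [327. 180.] ((328.6606140136719, 179.45022583007812), (26.301502227783203, 12.780782699584961), 19.653823852539062) [0.647 0.027 0.03 ] [0.618 0.027 0.126]
```

Run:
```python
from look import *
a=cv2.imread("pics/top1.png")[100:400,190:590]
cv2.imwrite("pics/top1c.png",cv2.resize(a,None,fx=2,fy=2,interpolation=cv2.INTER_CUBIC))
```

```text
(no output)
```

View pics/top1c.png

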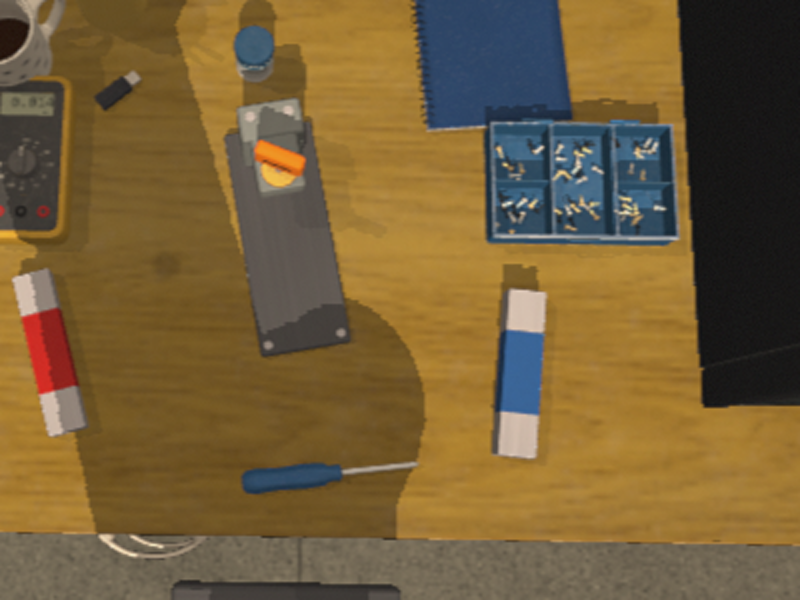

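View pics/scene1.png

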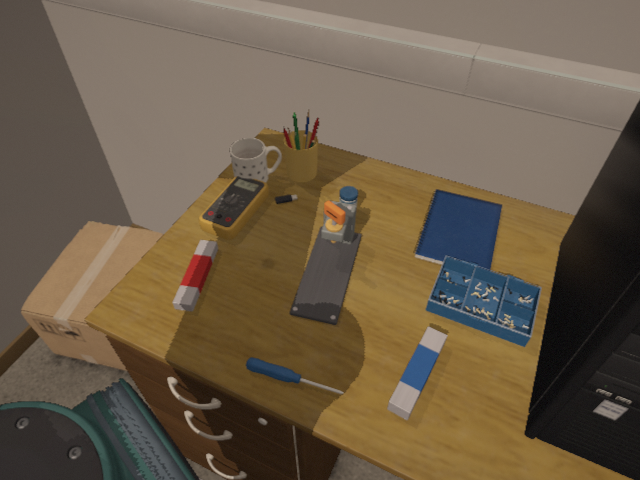

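Run:
```python
from look import *
p=cams.grab_frame("top")
f=lambda u,v,z:onz(p,(190+u/2,100+v/2),z)
P=[f(262,355,.01),f(350,341,.01),f(311,118,.01),f(227,135,.01)]
print("plate",np.round(P,4)); 
for a,b in((0,3),(1,2)):
    d=P[b]-P[a];print(np.degrees(np.arctan2(d[1],d[0])),np.linalg.norm(d))
d=P[0]-P[1];print("front",np.degrees(np.arctan2(d[1],d[0]))-90,np.linalg.norm(d))
B=[f(508,290,.03),f(547,292,.03),f(537,458,.03),f(498,456,.03)]
print("block",np.round(B,4),np.mean(B,0)); d=(B[0]+B[1]-B[2]-B[3])/2;print(np.degrees(np.arctan2(d[1],d[0])),np.linalg.norm(d))
# segment by colour: top view blue
im=p["image"].astype(int)
s=cams.grab_frame("scene")
for q in(p,s):
    r=spotter.cut_out(q,"blue_block_center")[0]["pixels"]
    # silhouette fit
    from scipy.optimize import minimize
    ph=lambda x,L,W,H,z0:np.array([proj(q,np.array([x[0]+np.cos(x[2])*a-np.sin(x[2])*b,x[1]+np.sin(x[2])*a+np.cos(x[2])*b,z0+c])) for a in L for b in W for c in H],np.float32)
    def cost(x,m,L,W,H,z0):
        h=cv2.convexHull(ph(x,L,W,H,z0)); g=np.zeros((480*4,640*4),np.uint8)
        cv2.fillConvexPoly(g,np.round((h+.5)*4*16-8).astype(np.int32),255,shift=4)
        g=cv2.resize(g,(640,480),interpolation=cv2.INTER_AREA)/255.
        return ((g-m)**2).sum()
    x0=np.array([.435,-.206,np.radians(-8)])
    print(r.sum(), cost(x0,r,(-.08,.08),(-.018,.018),(0,.03),0))
    o=minimize(cost,x0,(r,(-.08,.08),(-.018,.018),(0,.03),0),method="Nelder-Mead",options=dict(initial_simplex=x0+np.array([[0,0,0],[.01,0,0],[0,.01,0],[0,0,.1]]),xatol=1e-4))
    print("fit",o.x[:2],np.degrees(o.x[2]),o.fun)
    g=spotter.cut_out(q,"driver_grip")[0]["pixels"]
    x0=np.array([.62,.024,np.radians(-80)])
    o=minimize(cost,x0,(g,(-.023,.023),(-.007,.007),(-.015,.015),.126),method="Nelder-Mead",options=dict(initial_simplex=x0+np.array([[0,0,0],[.01,0,0],[0,.01,0],[0,0,.2]]),xatol=1e-4))
    print("grip",o.x[:2],np.degrees(o.x[2]),o.fun,g.sum())
```

```text
plate [[ 0.4564  0.0364  0.01  ]
 [ 0.4715 -0.0494  0.01  ]
 [ 0.6989 -0.0095  0.01  ]
 [ 0.6797  0.0756  0.01  ]]
9.959738191661053 0.22664688255822504
9.956716684391607 0.2309412061103074
front 9.955203460047457 0.08706792852579914
block [[ 0.5209 -0.2003  0.03  ]
 [ 0.5195 -0.2379  0.03  ]
 [ 0.3614 -0.2233  0.03  ]
 [ 0.3627 -0.1868  0.03  ]] [ 0.44111665 -0.21207713  0.03      ]
-5.075546279694103 0.1588220775628852
1848 453.03692425990005
fit [ 0.44269169 -0.2106419 ] -5.425158179567658 37.6240369088812Traceback (most recent call last):
  File "<stdin>", line 28, in <module>
IndexError: list index out of range
```

```bash
cat >> look.py <<'E'
from scipy.spatial.transform import Rotation as Ro
def rel(tgts,base=None):
    "world (x,y,z,yaw) targets -> tool shift mm and turn deg"
    s=readout.get_state(); P=np.array(s["position"]);R=Ro.from_euler("xyz",s["tool_rot"],degrees=True)
    for x,y,z,w in tgts:
        T=Ro.from_euler("xyz",[180,0,w],degrees=True)
        print((R.inv().apply(np.array([x,y,z])-P)*1000).round(1),(R.inv()*T).as_rotvec(degrees=True).round(2))
E
python3 - <<'E'
from look import *
rel([(.55,.35,.225,-5.4),(.55,-.02,.225,-5.4),(.412,-.208,.10,-5.4),(.412,-.208,.016,-5.4)])
E
```

```text
[-400.9 -185.9   -0. ] [ -0.    -0.   165.82]
[-5.249e+02 -5.345e+02 -1.000e-01] [ -0.    -0.   165.82]
[-457.9 -757.9  124.9] [ -0.    -0.   165.82]
[-457.9 -757.9  208.9] [ -0.    -0.   165.82]
```

```bash
python3 -m handwheel '[[[-401,-186,0],[0,0,165.8],-1],[[-401,-186,0],[0,0,165.8],-1],[[-401,-186,0],[0,0,165.8],-1],[[-401,-186,0],[0,0,165.8],-1],[[-401,-186,0],[0,0,165.8],-1],[[-401,-186,0],[0,0,165.8],-1],[[-401,-186,0],[0,0,165.8],-1],[[-401,-186,0],[0,0,165.8],-1],[[-525,-534,0],[0,0,165.8],-1],[[-525,-534,0],[0,0,165.8],-1],[[-525,-534,0],[0,0,165.8],-1],[[-525,-534,0],[0,0,165.8],-1],[[-525,-534,0],[0,0,165.8],-1],[[-525,-534,0],[0,0,165.8],-1],[[-525,-534,0],[0,0,165.8],-1],[[-458,-758,100],[0,0,165.8],-1],[[-458,-758,100],[0,0,165.8],-1],[[-458,-758,100],[0,0,165.8],-1],[[-458,-758,100],[0,0,165.8],-1],[[-458,-758,100],[0,0,165.8],-1]]'
python3 - <<'E'
from look import *
print(readout.get_state()["q"])
rel([(.412,-.208,.10,-5.4),(.412,-.208,.016,-5.4)])
p=cams.grab_frame("wrist");cv2.imwrite("pics/w1.png",p["image"])
E
```

```text
time_s: 2.8
position: [0.4302, -0.1757, 0.1389]
tool_rot: [180.0, -0.1, -5.7]
force: [2.2, -1.3, -0.1]
finger_gap: 1.001
[-2.50867161e+01  8.17209788e+00  1.28338924e+02 -3.89679303e-04
  4.34298165e+01  7.06078961e+01]
[-15.   33.9  38.9] [ 0.02 -0.06 -0.29]
[-15.1  33.9 122.9] [ 0.02 -0.06 -0.29]
```

View pics/w1.png

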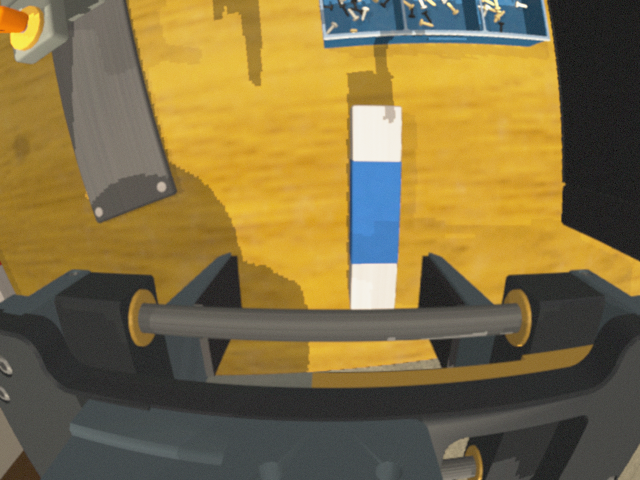

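```bash
python3 -m handwheel '[[[-15,34,40],[0,0,0],-1],[[-15,34,40],[0,0,0],-1],[[-15,34,80],[0,0,0],-1],[[-15,34,110],[0,0,0],-1],[[-15,34,122],[0,0,0],-1],[[-15,34,122],[0,0,0],-1],[[-15,34,122],[0,0,0],-1]]'
python3 - <<'E'
from look import *
rel([(.412,-.208,.016,-5.4)])
E
```

```text
time_s: 3.55
position: [0.4138, -0.2068, 0.0181]
tool_rot: [180.0, -0.0, -5.4]
force: [-0.0, -0.3, 0.3]
finger_gap: 1.004
[-1.7  1.4  2.1] [ 0.02 -0.04  0.04]
```

```bash
python3 -m handwheel '[[[0,0,1],[0,0,0],1],[[0,0,1],[0,0,0],1],[[0,0,1],[0,0,0],1],[[0,0,1],[0,0,0],1],[[0,0,1],[0,0,0],1],[[0,0,1],[0,0,0],1],[[0,0,1],[0,0,0],1],[[0,0,1],[0,0,0],1],[[0,0,1],[0,0,0],1],[[0,0,1],[0,0,0],1]]'
```

```text
time_s: 4.55
position: [0.4131, -0.2067, 0.0162]
tool_rot: [180.0, -0.0, -5.4]
force: [-0.7, -0.8, 1.4]
finger_gap: 0.391
```

Run:
```python
from look import *
rel([(.430,-.17,.10,9.96),(.4649,-.0063,.08,9.96)])
```

```text
[ 13.4 -38.1 -83.8] [  0.    -0.   -15.34]
[  32.8 -204.4  -63.9] [  0.    -0.   -15.34]
```

```bash
python3 -m handwheel '[[[0,0,-20],[0,0,0],1],[[0,0,-50],[0,0,0],1],[[7,-20,-80],[0,0,-3],1],[[14,-45,-84],[0,0,-6],1],[[18,-80,-84],[0,0,-9],1],[[23,-120,-80],[0,0,-12],1],[[29,-160,-70],[0,0,-15.3],1],[[32,-190,-65],[0,0,-15.3],1],[[33,-204,-64],[0,0,-15.3],1],[[33,-204,-64],[0,0,-15.3],1],[[33,-204,-64],[0,0,-15.3],1]]'
python3 - <<'E'
from look import *
w=cams.grab_frame("wrist");cv2.imwrite("pics/w2.png",w["image"])
s=cams.grab_frame("scene");cv2.imwrite("pics/s2.png",cv2.resize(s["image"][140:380,200:520],None,fx=2,fy=2))
rel([(.4649,-.0063,.03,9.96)])
t=cams.grab_frame("top");cv2.imwrite("pics/t2.png",cv2.resize(t["image"][130:330,210:450],None,fx=3,fy=3))
E
```

```text
time_s: 5.65
position: [0.4647, -0.0068, 0.08]
tool_rot: [-180.0, 0.0, 10.0]
force: [0.4, 0.4, -2.6]
finger_gap: 0.394
[ 0.2 -1.  50.1] [-0.    0.01 -0.08]
```

View pics/w2.png

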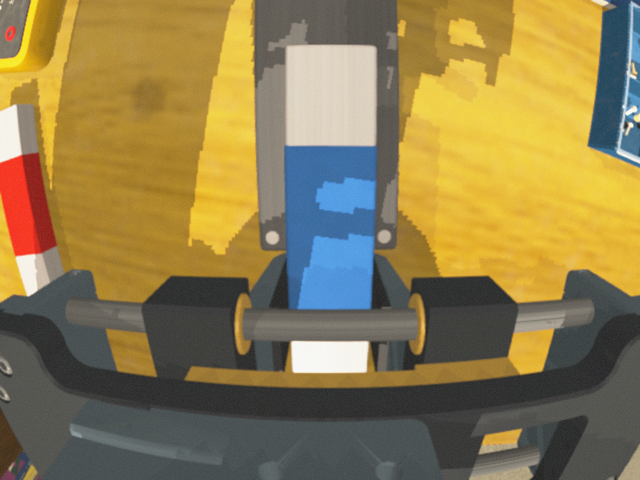

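View pics/s2.png

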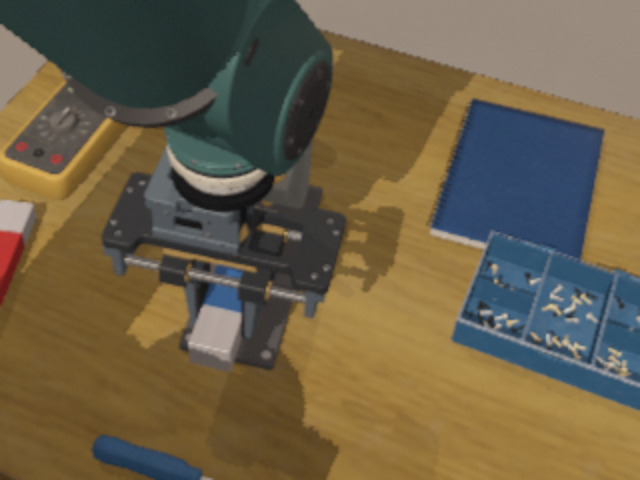

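Run:
```python
from look import *
w=cams.grab_frame("wrist")
s=readout.get_state();T=np.array(s["position"]);yaw=np.radians(s["tool_rot"][2])
u=np.array([np.cos(yaw),np.sin(yaw),0]);v=np.array([-u[1],u[0],0])
def fe(X):
    x=np.array(w["R"])@X+np.array(w["t"]);K=np.array(w["camera_matrix"])
    r=np.hypot(x[0],x[1]);th=np.arctan2(r,x[2]);return K[:2,2]+K[0,0]*th*x[:2]/r
for tilt in(0,-3,3):
  a=np.radians(tilt)
  for x in(109,69,-51):
    for y in (-18,18):
        # pivot at grasp point; top of block is z +14 from TCP
        X=T+u*(x*np.cos(a))/1e3+v*y/1e3+np.array([0,0,.014+np.sin(a)*x/1e3])
        print(tilt,x,y,fe(X).round(1))
A=np.array([.6215,.0212,.01])
for x,y in((-160,45),(-160,-45)):print("plate",fe(A+u*x/1e3+v*y/1e3).round(1))
```

```text
0 109 -18 [375.4  51.9]
0 109 18 [284.1  51.8]
0 69 -18 [375.  150.4]
0 69 18 [284.4 150.3]
0 -51 -18 [365.1 396.6]
0 -51 18 [294.2 396.7]
-3 109 -18 [373.7  55.2]
-3 109 18 [285.7  55.1]
-3 69 -18 [374.  150.2]
-3 69 18 [285.4 150.2]
-3 -51 -18 [365.6 399.8]
-3 -51 18 [293.8 399.9]
3 109 -18 [377.2  49.1]
3 109 18 [282.3  49. ]
3 69 -18 [376.2 151. ]
3 69 18 [283.3 151. ]
3 -51 -18 [364.7 393.3]
3 -51 18 [294.6 393.3]
plate [259.6 252.2]
plate [395.1 252.2]
```

```bash
python3 -m handwheel '[[[0,-1,25],[0,0,0],1],[[0,-1,45],[0,0,0],1],[[0,-1,50],[0,0,0],1],[[0,-1,50],[0,0,0],1],[[10,-1,50],[0,0,0],1],[[25,-1,50],[0,0,0],1],[[40,-1,50],[0,0,0],1],[[55,-1,50],[0,0,0],1],[[65,-1,50],[0,0,0],1],[[68,-1,50],[0,0,0],1],[[68,-1,50],[0,0,0],1],[[68,-1,50],[0,0,0],1]]'
python3 - <<'E'
from look import *
rel([(.6215-.0915*.985,.0212-.0915*.173,.026,9.96)])
w=cams.grab_frame("wrist");cv2.imwrite("pics/w3.png",w["image"])
E
```

```text
time_s: 7.05
position: [0.5312, 0.006, 0.0299]
tool_rot: [-180.0, 0.0, 9.9]
force: [-0.7, 0.0, -2.7]
finger_gap: 0.392
[0.1 0.7 3.9] [-0.01  0.05 -0.04]
```

View pics/w3.png

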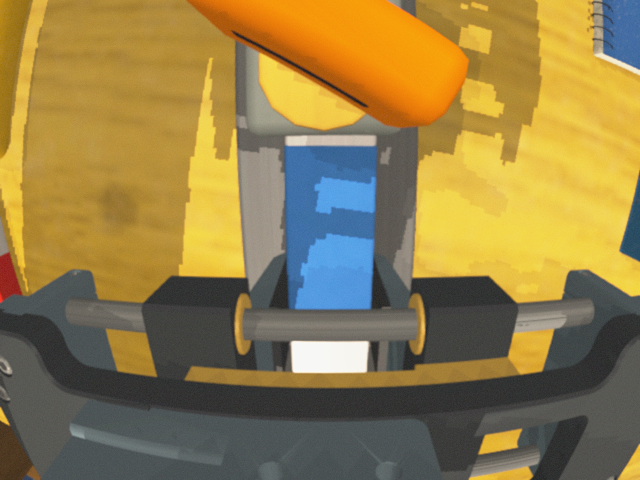

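```bash
python3 -m handwheel '[[[0,0,2],[0,0,0],1],[[0,0,4],[0,0,0],1],[[0,0,4.5],[0,0,0],1],[[0,0,4.5],[0,0,0],1],[[0,0,4.5],[0,0,0],-0.3],[[0,0,4.5],[0,0,0],-0.3],[[0,0,4.5],[0,0,0],-0.3],[[0,0,4.5],[0,0,0],-0.3],[[0,0,4.5],[0,0,0],-0.3]]'
```

```text
time_s: 8.0
position: [0.5319, 0.006, 0.0256]
tool_rot: [-180.0, 0.0, 9.9]
force: [0.2, -0.6, 0.8]
finger_gap: 0.648
```

```bash
python3 -m handwheel '[[[0,0,-20],[0,0,0],-1],[[0,0,-60],[0,0,0],-1],[[0,0,-110],[0,0,0],-1],[[0,0,-160],[0,0,0],-1],[[0,0,-185],[0,0,0],-1],[[0,0,-185],[0,0,0],-1],[[0,0,-185],[0,0,0],-1]]'
python3 - <<'E'
from look import *
w=cams.grab_frame("wrist");cv2.imwrite("pics/w4.png",w["image"])
t=cams.grab_frame("top")
def fe(X,w=w):
    x=np.array(w["R"])@X+np.array(w["t"]);K=np.array(w["camera_matrix"])
    r=np.hypot(x[0],x[1]);th=np.arctan2(r,x[2]);return K[:2,2]+K[0,0]*th*x[:2]/r
def inv(uv,z):
    K=np.array(w["camera_matrix"]);d=(np.array(uv)-K[:2,2])/K[0,0];th=np.hypot(*d)
    v=np.r_[d/th*np.sin(th),np.cos(th)];R=np.array(w["R"]);c=-R.T@w["t"];v=R.T@v;return c+v*(z-c[2])/v[2]
g=spotter.cut_out(w,"driver_grip")
m=g[0]["pixels"].astype(np.uint8);c=max(cv2.findContours(m,0,2)[0],key=cv2.contourArea)
b=cv2.boxPoints(cv2.minAreaRect(c));print(b, np.round([inv(q,.141) for q in b],4),np.mean([inv(q,.141) for q in b],0))
r=[q for q in [inv(k,.141) for k in b]];
for i in range(4):
    d=r[(i+1)%4]-r[i];print(np.linalg.norm(d),np.degrees(np.arctan2(d[1],d[0])))
rel([(.6205,.0225,.2,69.5)])
E
```

```text
time_s: 8.7
position: [0.5318, 0.006, 0.2106]
tool_rot: [180.0, -0.0, 9.9]
force: [0.4, -0.3, -0.4]
finger_gap: 0.997
[[288.69058  99.09787]
 [301.2703   78.37839]
 [364.70737 116.89377]
 [352.12766 137.61325]] [[ 6.239e-01  4.760e-02  1.410e-01]
 [ 6.380e-01  4.220e-02  1.410e-01]
 [ 6.209e-01 -5.000e-04  1.410e-01]
 [ 6.067e-01  4.900e-03  1.410e-01]] [0.6223609  0.02354789 0.141     ]
0.015131814104132857 -21.01999651025505
0.0459374961170868 -111.94874592622847
0.015177925316799765 159.36119774306306
0.04603922540748015 67.9963311957969
[91.  -0.8  8.9] [ -0.1    0.11 -59.58]
```

View pics/w4.png

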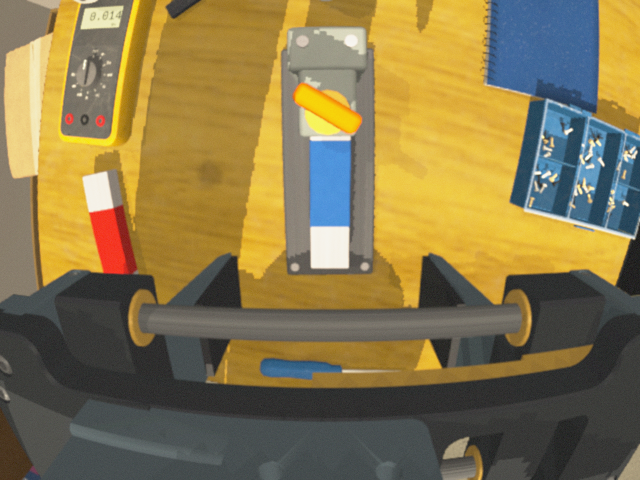

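```bash
python3 - <<'E'
from look import *
rel([(.622,.023,.2,68),(.622,.023,.121,68)])
E
python3 -m handwheel '[[[40,0,5],[0,0,-8],-1],[[80,-1,9],[0,0,-16],-1],[[92.5,-1,9],[0,0,-24],-1],[[92.5,-1,9],[0,0,-32],-1],[[92.5,-1,9],[0,0,-40],-1],[[92.5,-1,9],[0,0,-48],-1],[[92.5,-1,9],[0,0,-56],-1],[[92.5,-1,9],[0,0,-58],-1],[[92.5,-1,9],[0,0,-58],-1],[[92.5,-1,9],[0,0,-58],-1]]'
python3 - <<'E'
from look import *
rel([(.622,.023,.121,68)])
w=cams.grab_frame("wrist");cv2.imwrite("pics/w5.png",w["image"])
E
```

```text
[92.5 -1.   8.9] [ -0.1    0.11 -58.08]
[92.7 -1.  87.9] [ -0.1    0.11 -58.08]
time_s: 9.85
position: [0.6224, 0.0229, 0.2006]
tool_rot: [-179.9, 0.0, 67.8]
force: [0.6, -0.2, 0.9]
finger_gap: 0.996
[-0.1 -0.3 79.6] [-0.08  0.03 -0.17]
```

View pics/w5.png

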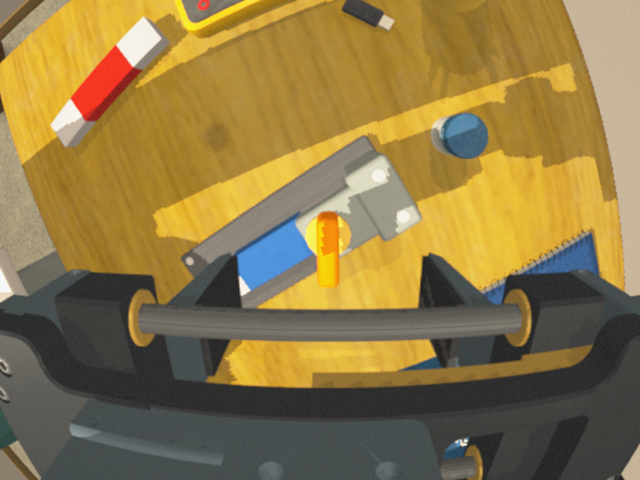

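```bash
python3 -m handwheel '[[[0,0,35],[0,0,0],-1],[[0,0,65],[0,0,0],-1],[[0,0,79],[0,0,0],-1],[[0,0,79],[0,0,0],0],[[0,0,79],[0,0,0],1],[[0,0,79],[0,0,0],1],[[0,0,79],[0,0,0],1],[[0,0,79],[0,0,0],1],[[0,0,79],[0,0,0],1],[[0,0,79],[0,0,0],1],[[0,0,79],[0,0,0],1],[[0,0,79],[0,0,0],1]]'
python3 - <<'E'
from look import *
s=readout.get_state();print(s["position"],s["tool_rot"],s["force"],s["moment"],s["q"])
E
```

```text
time_s: 11.1
position: [0.6228, 0.0229, 0.1226]
tool_rot: [-180.0, 0.0, 67.9]
force: [0.1, -0.1, -0.1]
finger_gap: 0.241
[0.62280001 0.02293909 0.12263942] [-1.79997142e+02  2.11212106e-04  6.79157219e+01] [ 0.11988438 -0.086122   -0.13991657] [-0.10169393  0.0984012   0.01571325] [-3.35657362e-02  2.27619717e+01  1.10720478e+02  1.20875104e-03
  4.65202780e+01  2.20498806e+01]
```

```bash
python3 -m handwheel '[[[0,0,0],[0,0,0],1],[[0,0,0],[0,0,0],1],[[0,0,0],[0,0,0],1],[[0,0,0],[0,0,0],1]]'
python3 - <<'E'
from look import *
s=readout.get_state();print(s["position"],s["tool_rot"],s["force"],s["moment"])
E
```

```text
time_s: 11.5
position: [0.6215, 0.0235, 0.1225]
tool_rot: [-179.8, 0.0, 67.9]
force: [-9.9, 5.6, 9.5]
finger_gap: 0.147
[0.62148948 0.02350394 0.1225418 ] [-1.79815459e+02  2.91815182e-02  6.79151180e+01] [-9.92189771  5.58002282  9.45754005] [ 8.62471943e-01  1.86391941e+00 -1.32004153e-03]
```

```bash
python3 -m handwheel '[[[0,-1.5,0],[0,0,0],1],[[0,-1.5,0],[0,0,0],1],[[0,-1.5,0],[0,0,3],1],[[0,-1.5,0],[0,0,6],1],[[0,-1.5,0],[0,0,10],1],[[0,-1.5,0],[0,0,10],1]]'
python3 - <<'E'
from look import *
s=readout.get_state();print(s["position"],s["tool_rot"],s["force"],s["moment"])
E
```

```text
time_s: 12.1
position: [0.6214, 0.0235, 0.1226]
tool_rot: [-180.0, 0.0, 57.8]
force: [-1.2, 1.2, -0.6]
finger_gap: 0.149
[0.62137827 0.02353528 0.12260542] [-1.79984277e+02  1.24522733e-04  5.78378722e+01] [-1.2114889   1.20638539 -0.58752449] [ 0.14254781  0.33101883 -0.14196614]
```

```bash
python3 -m handwheel '[[[0,0,0],[0,0,4],1],[[0,0,0],[0,0,8],1],[[0,0,0],[0,0,12],1],[[0,0,0],[0,0,16],1],[[0,0,0],[0,0,20],1],[[0,0,0],[0,0,24],1],[[0,0,0],[0,0,28],1],[[0,0,0],[0,0,32],1],[[0,0,0],[0,0,36],1],[[0,0,0],[0,0,40],1],[[0,0,0],[0,0,44],1],[[0,0,0],[0,0,47],1],[[0,0,0],[0,0,48.5],1],[[0,0,0],[0,0,48.5],1],[[0,0,0],[0,0,48.5],1]]'
python3 - <<'E'
from look import *
s=readout.get_state();print(s["position"],s["tool_rot"],s["force"],s["moment"])
w=cams.grab_frame("wrist");cv2.imwrite("pics/w6.png",w["image"])
E
```

```text
time_s: 13.6
position: [0.6215, 0.0234, 0.1226]
tool_rot: [180.0, -0.0, 9.5]
force: [-0.1, -1.3, -1.6]
finger_gap: 0.147
[0.6214826  0.0234035  0.12263335] [ 1.79996107e+02 -4.95127803e-03  9.50715171e+00] [-0.11992361 -1.30628236 -1.60380228] [-0.30635536  0.13859565 -0.06654257]
```

View pics/w6.png

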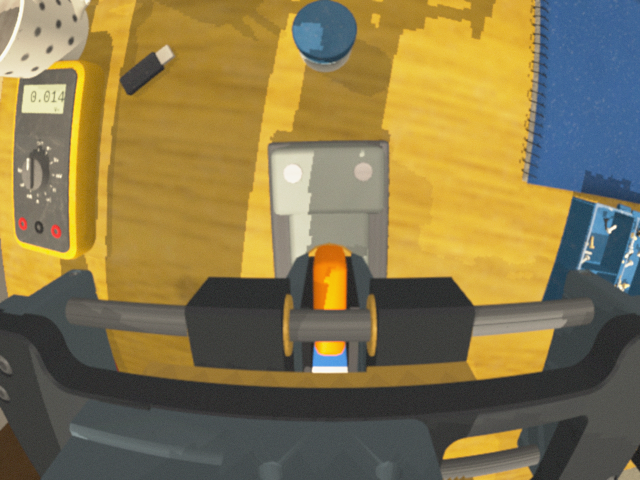

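The bar now lies in line with the arm. I'll release it and withdraw upwards.

```bash
python3 -m handwheel '[[[0,0,0],[0,0,0],0.3],[[0,0,0],[0,0,0],0],[[0,0,0],[0,0,0],0],[[0,0,0],[0,0,0],-0.3],[[0,0,0],[0,0,0],-0.3],[[0,0,0],[0,0,0],-0.3],[[0,0,-10],[0,0,0],-1],[[0,0,-40],[0,0,0],-1],[[0,0,-80],[0,0,0],-1],[[-30,0,-100],[0,0,0],-1],[[-70,0,-110],[0,0,0],-1],[[-100,0,-110],[0,0,0],-1],[[-120,0,-110],[0,0,0],-1],[[-120,0,-110],[0,0,0],-1],[[-120,0,-110],[0,0,0],-1]]'
python3 - <<'E'
from look import *
w=cams.grab_frame("wrist");cv2.imwrite("pics/w7.png",cv2.resize(w["image"][40:300,200:460],None,fx=2.3,fy=2.3,interpolation=cv2.INTER_CUBIC))
m=spotter.cut_out(w,"driver_grip")[0]["pixels"].astype(np.uint8);c=max(cv2.findContours(m,0,2)[0],key=cv2.contourArea)
b=cv2.boxPoints(cv2.minAreaRect(c))
K=np.array(w["camera_matrix"]);R=np.array(w["R"]);o=-R.T@w["t"]
P=[]
for uv in b:
    d=(uv-K[:2,2])/K[0,0];th=np.hypot(*d);v=R.T@np.r_[d/th*np.sin(th),np.cos(th)];P.append(o+v*(.141-o[2])/v[2])
for i in range(4):
    d=P[(i+1)%4]-P[i];print(np.linalg.norm(d),np.degrees(np.arctan2(d[1],d[0])))
print(np.mean(P,0))
E
```

```text
time_s: 15.15
position: [0.5035, 0.0038, 0.2335]
tool_rot: [180.0, -0.1, 9.4]
force: [0.3, 0.1, -0.2]
finger_gap: 1.003
0.0481487781583571 9.44775930484579
0.014906221970994792 -80.60200861133367
0.04815002411768811 -170.63985150643845
0.014832597050726586 99.39314886647321
[0.62106007 0.02358855 0.141     ]
```

View pics/w7.png

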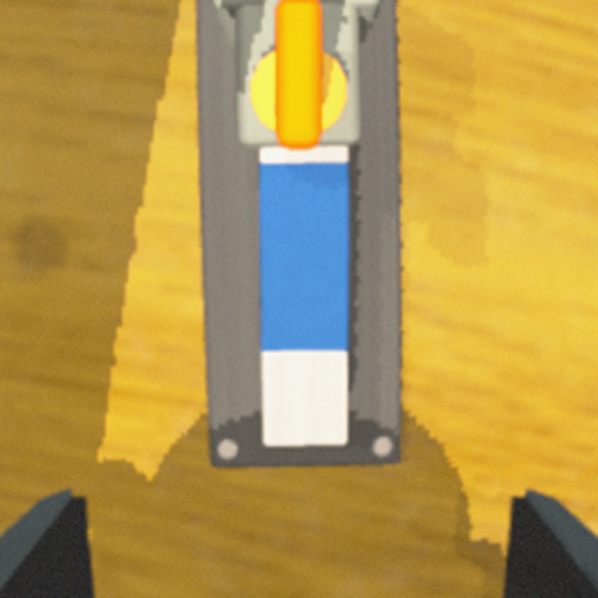

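Run:
```python
from look import *
w=cams.grab_frame("wrist");K=np.array(w["camera_matrix"]);R=np.array(w["R"]);o=-R.T@w["t"]
A=np.array([.6212,.0230]);a=np.radians(9.96);u=np.array([np.cos(a),np.sin(a)])
for n,c,r,z in(("band far",305,163,.04),("band near",305,350,.04),("rear end",305,445,.04),("plate front",305,464,.01)):
    uv=np.array([200+c/2.3,40+r/2.3]);d=(uv-K[:2,2])/K[0,0];th=np.hypot(*d);v=R.T@np.r_[d/th*np.sin(th),np.cos(th)]
    P=(o+v*(z-o[2])/v[2])[:2]-A;print(n,(P@u*1e3).round(1),((P@[-u[1],u[0]])*1e3).round(1))
```

```text
band far -20.4 -2.5
band near -98.6 -1.9
rear end -139.9 -1.6
plate front -157.2 -1.7
```

```bash
python3 -c "
from cell import env;print(env.sign_off())"
```

```text
the job is handed in; nothing more can be done
None
```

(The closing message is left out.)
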